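# Unclamp the vial rack on the shaker and hold it up level

## Task

The run on the white bench shaker is over and the samples have settled: throw the clamp lever with the black handle clockwise out of the red notch until it snaps into the green notch, so that the two hold-down tongues swing off the ends of the blue vial rack. Then grip the rack across its middle, lift it with its three vials straight up until it hangs about 10 cm above its nest, level all the way so that nothing is stirred up, and finish while still holding it there, level and still and carried by the gripper alone. The lever stays in the green notch, and the red-capped reagent bottle and the small specimen jar standing by the shaker are not to be moved.

Things in the scene. Friction and masses are not known exactly. Their poses are not given: they have to be found in the camera images.
- shaker: fixed white bench shaker, 191 x 244 mm. Origin on the bench under the rack nest's centre; x points away from its control panel (front edge x = -128, back +60 mm), y to the left along the rack, z up. Deck 64 mm above the bench (x -75 to +54), front step 47 mm. Rack stands on the deck between 10 mm high corner angles (2 mm play); its long sides are free at |y| < 50 mm
- clamp_lever (a joint): clamp lever, rad, clockwise from above about its upright shaft. 0 = arm in the red notch (fork-shaped stop): tongues lie 2 mm over the rack's end plates, rack locked; arm along shaker -y. 1.2 = arm home in the green notch: tongues swung outwards, clear; arm nearly along shaker -x. An over-centre spring drives it to the nearer notch when let go; about 3 N at the handle takes it past the middle (0.6)
- lever_knob (a point): middle of the lever's upright black handle: round, 21 to 23 mm in diameter, 40 mm tall (this point half-way up, 112 mm above the bench; top 132 mm), 55 mm from the lever's axis. The arm under it has its top 85 mm above the bench, the notch forks (15 to 30 mm from the axis) 92 mm
- clamp_axis (a point): point on the lever's vertical axis, 112 mm above the bench; the handle's middle moves round it at 55 mm radius. It is at x = -37, y = -87 mm on the shaker; the lever turns a second shaft and tongue at y = +87 mm too. Shaft tops 126 mm above the bench
- rack_center (a point): centre, half-way up, of the blue vial rack, 48 (x) x 178 (y) x 50 mm, 0.16 kg; 89 mm above the bench in the nest; z up. Open sides: base, 4 mm end plates, and a top plate 4 mm thick, 48 mm wide, its upper face 11 mm above this point (36 mm above the underside). Grip it across x on the top plate's long edges at mid-length. Square holes at y = -60, -20, 20, 60 mm, one empty
- vial_blue_center (a point): centre, half-way up, of the vial with a blue cap, 25 mm in diameter, 65 mm tall, about 30 g; stands upright and loose in a hole of the rack, its cap 44 mm above the rack's centre point
- vial_white_center (a point): the same for the vial with a white cap
- vial_red_center (a point): the same for the vial with a red cap
- specimen_jar: bystander: small round jar, purplish body and white lid, 48 mm in diameter, 57 mm tall; origin at the centre of its underside, z up
- buffer_4: bystander: white reagent bottle with a red cap, 56 mm in diameter, 113 mm tall; origin at the centre of its underside, z up

How it is judged:
By the outcome, as a careful person would: the job done as asked, in the order asked, and still so for the second after the job is handed in, while the arm keeps its last pose, push and grip.
It also fails if it takes over 45 s, if anything falls off the work surface, if the arm or the gripper's body presses on something with over 40 N, if the wrist force passes 120 N, or if a joint passes its speed limit or range.

## Robot

A 6-joint arm with a two-finger parallel gripper is mounted at the origin on the work surface; the furniture and walls round the work are solid. World frame = base frame: x ahead of the robot, y to its left, z up, the work surface at z = 0. Lengths are in mm, angles in rad, forces in N, time in s.
With the tool pointing down it reaches from about 350 to 875 mm from the base axis. Payload 4.2 kg.
Tool frame: the origin (TCP) lies at the very end of the fingers, on their centre line; the grasp point (between the pads) lies 19 mm behind it; z points along the fingers, y is the line along which they close (so a half turn about z gives the same grasp; the last joint's range is limited). The gripper opens to 85 mm and grips with 20 to 120 N. Pads are 22 mm wide; open, the fingers measure 114 mm over their backs; the gripper's body (76 mm by 85 mm) begins 54 mm behind the grasp point. The pads swing forward as they close: fully open they stand 13 mm farther back than shut.
Start: joints at [1.436, 0.385, 0.008, 0, -1.194, -0.259], TCP at [239.779, 577.153, 231.312] pointing down, gripper open.
Joint ranges: [-3.14, 3.14], [-1.21, 2.06], [-1.07, 1.41], [-3.16, 2.05], [-2.99, -0.16], [-3.1, 3.1]. Speed limits (rad/s): [2.79, 2.79, 3.14, 3.14, 3.14, 3.14].

## Interface

Orientations are given as a unit quaternion [x, y, z, w].
In Python, from bench import arm, optics gives the robot as it stands. The module is installed in compiled form; this text tells all that it offers.
- The arm moves only by the tool step_arm, never from a script. Its argument "motion" is a list of rows, each an object with "dr": the turn, a rotation vector about the tool's x, y, z in units of 8 degrees (1.0 is 8 degrees), a list of three; "slide": the shift along the tool's x, y, z in mm, a list of three; "jaw": the finger opening in mm, from 0 to 85.4. A call has exactly 8 rows; each row is the pose to reach, as a shift and turn from the pose commanded when the call began, along the tool's axes at that moment; what a row does not reach only later rows make up. A row lasts 1/8 s, in which the tool goes at most 62.5 mm and 10.7 degrees, less where a joint would pass 70% of its speed; a pose out of reach is approached as far as the arm can. A call with a gripper value outside its range is refused whole. The fingers move at their own pace and stop on an object; the grip force is fixed at half the most. Time passes only in rows, so rows that repeat a pose let the fingers close, or fill a call up. It gives the time, the measured TCP pose, the force, the opening and the grip force at its end, in the units of the state.
- arm.read_state(): the state, without advancing time (a new reading comes with each control period).
- optics.get_image(name): name is "scene" or "top" or "wrist"; returns the picture (420x560x3 uint8, blue, green, red); there is no depth.
- optics.camera_info(name): a dict with "camera_matrix" (3x3 intrinsics, pixels), "view" (4x4, takes a point from world to camera coordinates); the wrist camera has in their place "T_tool_cam" (4x4, takes a point from camera to tool coordinates, whose origin is the TCP and whose axes are the flange's). Camera axes: x right, y up, looking along -z (the intrinsics and any distortion apply to the point x, -y, -z); pixel columns grow to the right and rows downward; lengths in mm; the calibration is good to about 2 mm. A picture is of the moment at which its call begins: read the wrist's pose just before it. camera_info takes no time and is no camera call.
- arm.job_done(): hands the job in; it is judged then, once.
The state is a dict: "clock": time; "joints": joint angles; "joint_vel": joint speeds; "joint_efforts": joint torques, N m; "position": TCP position; "ee_rot": TCP orientation; "contact_force": force on the tool from outside, world axes, zero at the start; "wrist_torque": the same for the moment, N m; "gripper_width": finger opening in mm; "grasp_force": force on a finger pad.
Only numpy, scipy, OpenCV 4.12 (cv2) and the standard library are available. Lean on these libraries where they do the work, as an engineer would, in place of code of your own. Each camera call takes 0.05 s, during which the arm holds its last target. There are 200 camera calls.

## Working session

There is one attempt and no reset: what is moved stays moved. The work goes in short steps, Python scripts to look and compute and a tool call to move; the robot and the scene stay as the last step left them, time stands still between calls to the robot, and variables do not carry over. Pictures are saved under pics/ and viewed, at most 11 in all, crops included, and the job is handed in when it is done.

Besides the shell and the picture viewer there is one more tool, called after "Call:" as name([rows], argument=value, ...), one row to a line, values as JSON. step_arm: Moves the arm, as the interface text tells. Its arguments: {"type":"object","properties":{"motion":{"type":"array","items":{"type":"object","properties":{"dr":{"type":"array","items":{"type":"number"}},"slide":{"type":"array","items":{"type":"number"}},"jaw":{"type":"number"}}}}},"required":["motion"]}

```bash
mkdir -p pics
python3 - <<'E'
from bench import arm, optics
import cv2
s=arm.read_state(); print(s['clock'],s['position'],s['ee_rot'],s['contact_force'],s['gripper_width'])
for n in("scene","top"):
    cv2.imwrite(f"pics/{n}0.png",optics.get_image(n)); print(n,{k:(v.tolist() if hasattr(v,'tolist') else v) for k,v in optics.camera_info(n).items()})
print(optics.camera_info("wrist"))
E
```

```text
0.0 [239.54939819 576.6281838  230.22199451] [ 9.80659498e-01 -1.95718557e-01 -1.74256324e-04  1.07980880e-03] [-0.94951291 -0.94236692 -0.69629701] 85.28336166923269
scene {'camera_matrix': [[455.0351063703671, 0.0, 276.147553609853], [0.0, 455.0351063703671, 218.12827546082323], [0.0, 0.0, 1.0]], 'view': [[0.44903058071006124, -0.8933145241756091, 0.01899206371330957, -289.7116208740737], [0.5766239058956901, 0.30594982846538976, 0.7575615972391927, -256.2346742086837], [-0.6825513964067345, -0.32921704597256796, 0.6524873392674473, -780.847346685951], [0.0, 0.0, 0.0, 1.0]]}
top {'camera_matrix': [[390.8724174370515, 0.0, 274.48537156253445], [0.0, 390.8724174370515, 210.07010216435194], [0.0, 0.0, 1.0]], 'view': [[0.013215685021753697, -0.9999063702375162, -0.003549144663331337, -126.72524201418499], [0.993404948133895, 0.01272529218124617, 0.11395032234265697, -390.9420566430523], [-0.11389448929820666, -0.005031669438404217, 0.993480109317828, -904.6570576223397], [0.0, 0.0, 0.0, 1.0]]}
{'camera_matrix': array([[374.10312463,   0.        , 278.41908537],
       [  0.        , 374.10312463, 204.92567867],
       [  0.        ,   0.        ,   1.        ]]), 'T_tool_cam': array([[-3.00500912e-04,  9.45546987e-01,  3.25485490e-01,
         8.43127733e+01],
       [ 9.99999858e-01,  1.41180195e-04,  5.13105395e-04,
         1.68852918e-01],
       [ 4.39213155e-04,  3.25485598e-01, -9.45546896e-01,
        -1.41789855e+02],
       [ 0.00000000e+00,  0.00000000e+00,  0.00000000e+00,
         1.00000000e+00]])}
```

View pics/scene0.png

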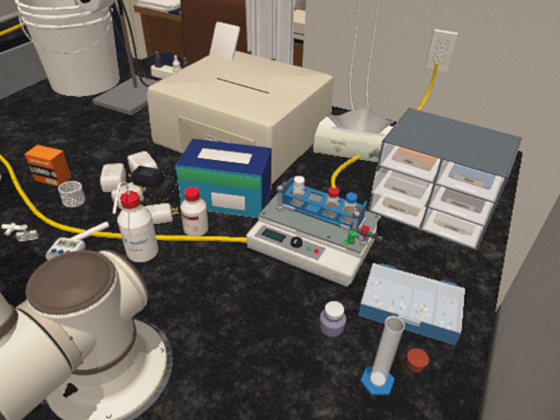

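View pics/top0.png

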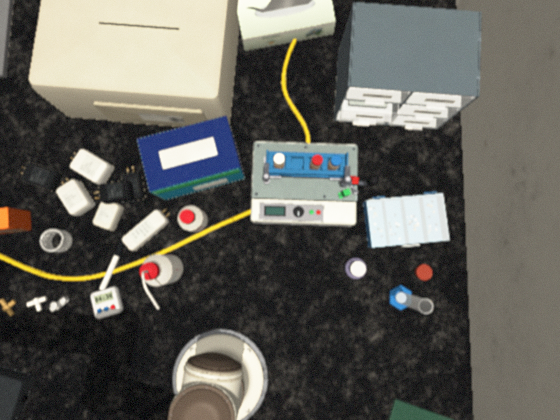

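The top view shows the shaker at about (304,184), with the rack's caps at (278,160), (317,160) and (335,161). The lever is near (350,182), the jar at (355,268) and the bottle at (192,218). I'll zoom in next.

Run:
```python
import cv2,numpy as np
a=cv2.imread("pics/top0.png")[130:235,240:375]; b=cv2.imread("pics/scene0.png")[165:290,235:395]
a=cv2.resize(a,(675,525),interpolation=cv2.INTER_CUBIC); b=cv2.resize(b,(768,600),interpolation=cv2.INTER_CUBIC)
cv2.imwrite("pics/topc.png",a);cv2.imwrite("pics/scenec.png",b)
```

```text
(no output)
```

View pics/topc.png

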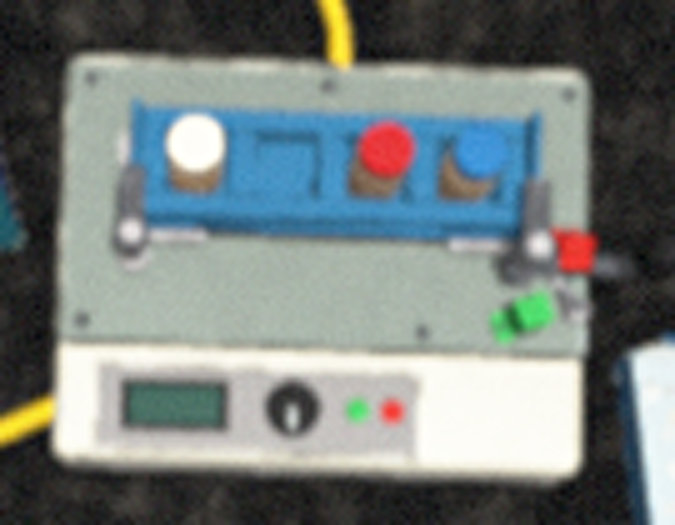

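View pics/scenec.png

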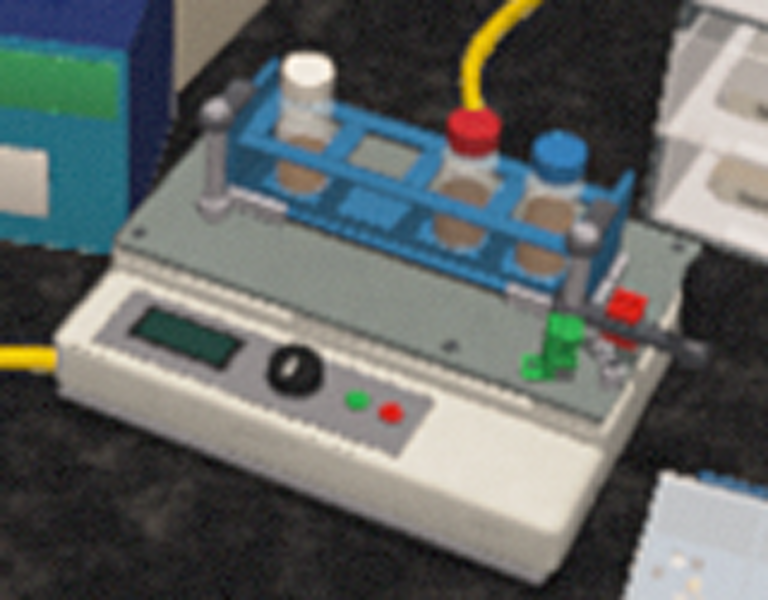

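```bash
cat > h.py <<'E'
import numpy as np
from bench import arm,optics
from scipy.spatial.transform import Rotation as R
def ray(n,px,z,s=None):
    c=optics.camera_info(n);K=c['camera_matrix']
    if n=='wrist':
        T=np.eye(4);T[:3,:3]=R.from_quat(s['ee_rot']).as_matrix();T[:3,3]=s['position'];T=T@c['T_tool_cam']
    else: T=np.linalg.inv(c['view'])
    d=np.array([(px[0]-K[0,2])/K[0,0],-(px[1]-K[1,2])/K[1,1],-1]);d=T[:3,:3]@d
    return T[:3,3]+d*(z-T[2,3])/d[2]
def fit(local,world):  # 2D rigid
    l=np.array(local,float);w=np.array(world)[:,:2];lc,wc=l.mean(0),w.mean(0)
    a=np.angle(sum(np.conj((l-lc)@[1,1j])*((w-wc)@[1,1j])))
    M=np.array([[np.cos(a),-np.sin(a)],[np.sin(a),np.cos(a)]]);t=wc-M@lc
    return a,t,M,(w-(l@M.T+t))
E
python3 - <<'E'
from h import *
L=[(-37,87),(-37,-87),(0,60),(0,-20),(0,-60)];Z=[126,126,133,133,133]
def go(n,P):
    w=[ray(n,p,z) for p,z in zip(P,Z)];a,t,M,r=fit(L,w);print(n,a,t.round(1),r.round(1).tolist());return a,t,M
a,t,M=go('top',[(240+x/5,130+y/5) for x,y in[(130,230),(540,243),(195,143),(386,150),(480,150)]])
go('scene',[(235+x/4.8,165+y/4.8) for x,y in[(217,108),(583,234),(307,66),(474,122),(560,145)]])
for k,v in dict(knob0=(-37,-142),knob1=(-88.3,-106.9)).items(): print(k,M@v+t)
print('jar',ray('top',(355,268),57),'bottle',ray('top',(187,215),113))
print('knob seen',ray('top',(365,183),132), 'drawer',ray('top',(378,130),50),ray('top',(355,5),200))
s=arm.read_state();A=R.from_quat(s['ee_rot']).as_matrix();print(A.round(3).tolist())
E
```

```text
top -0.017854632146937742 [ 488.6 -190.8] [[0.1, 0.0], [-0.2, -0.1], [0.0, 0.5], [-0.6, -0.3], [0.6, -0.1]]
scene -0.02595685601489813 [ 484.3 -192.9] [[-1.3, -1.0], [-3.0, -0.0], [1.3, 1.1], [-0.1, -0.6], [3.2, 0.5]]
knob0 [ 449.04673202 -332.12857628]
knob1 [ 398.381573   -296.11827689]
jar [ 260.18248696 -303.98939634   57.        ] bottle [369.14974451  64.59561892 113.        ]
knob seen [ 439.69785225 -311.76970092  132.        ] drawer [ 582.04823419 -362.7421563    50.        ] [ 794.0483592  -280.72427937  200.        ]
[[0.923, -0.384, -0.001], [-0.384, -0.923, -0.002], [0.0, 0.002, -1.0]]
```

Call:
step_arm([
  {"slide": [45, 39, -30], "dr": [0, 0, 0.5], "jaw": 60},
  {"slide": [90, 78, -40], "dr": [0, 0, 1], "jaw": 60},
  {"slide": [135, 118, -40], "dr": [0, 0, 2], "jaw": 60},
  {"slide": [180, 157, -40], "dr": [0, 0, 3], "jaw": 60},
  {"slide": [225, 196, -40], "dr": [0, 0, 4], "jaw": 60},
  {"slide": [270, 235, -40], "dr": [0, 0, 5], "jaw": 60},
  {"slide": [315, 274, -40], "dr": [0, 0, 6], "jaw": 60},
  {"slide": [358, 313, -40], "dr": [0, 0, 7], "jaw": 60},
])

```text
clock: 1.1
position: [450.6, 148.9, 271.2]
ee_rot: [0.773, -0.635, -0.0, 0.0]
contact_force: [1.3, 0.6, 0.0]
gripper_width: 59.9
grasp_force: 0.0
```

```bash
cat >> h.py <<'E'
def plan(x,y,z,yaw=-1.15):
    """tool slide and dr-z to world TCP target; yaw = shaker yaw in deg"""
    s=arm.read_state();A=R.from_quat(s['ee_rot']).as_matrix()
    g=np.radians(yaw);want=np.array([[np.sin(g),np.cos(g),0],[-np.cos(g),np.sin(g),0],[0,0,-1]])
    rv=R.from_matrix(A.T@want).as_rotvec(degrees=True)/8
    print('clk',s['clock'],'pos',s['position'].round(1) if hasattr(s['position'],'round') else s['position'],'w',round(s['gripper_width'],1),'F',np.round(s['contact_force'],1),'g',s['grasp_force'])
    print('slide',(A.T@(np.array([x,y,z])-s['position'])).round(1),'dr',rv.round(3))
E
python3 -c "
from h import *
plan(435,-300,260);print(arm.read_state()['joints'])"
```

```text
Traceback (most recent call last):
  File "h.py", line 20, in plan
    rv=R.from_matrix(A.T@want).as_rotvec(degrees=True)/8
       ~~~~~~~~~~~~~^^^^^^^^^^
  File "scipy/spatial/transform/_rotation.pyx", line 1143, in scipy.spatial.transform._rotation.Rotation.from_matrix
ValueError: Non-positive determinant (left-handed or null coordinate frame) in rotation matrix 0: [[ 9.76921953e-01  2.13596565e-01  7.65635902e-05]
 [ 2.13596575e-01 -9.76921943e-01 -1.44625871e-04]
 [-4.39050620e-05 -1.57641909e-04  9.99999987e-01]].
```

```bash
sed -i 's/want=np.array.*$/want=np.array([[np.sin(g),-np.cos(g),0],[-np.cos(g),-np.sin(g),0],[0,0,-1]])/' h.py
python3 -c "
from h import *
plan(435,-300,260);print(arm.read_state()['joints'])"
```

```text
clk 1.1 pos [450.6 148.9 271.2] w 59.9 F [1.3 0.6 0. ] g 0.0
slide [437.3 102.4  11.2] dr [1.000e-03 0.000e+00 1.542e+00]
[ 6.62425756e-01  9.60941358e-02 -2.77647038e-01 -1.43394073e-04
 -1.19714979e+00 -4.67189674e-01]
```

Call:
step_arm([
  {"slide": [55, 13, 1], "dr": [0, 0, 0.2], "jaw": 60},
  {"slide": [110, 26, 3], "dr": [0, 0, 0.4], "jaw": 60},
  {"slide": [165, 39, 4], "dr": [0, 0, 0.6], "jaw": 60},
  {"slide": [220, 52, 6], "dr": [0, 0, 0.8], "jaw": 60},
  {"slide": [275, 65, 8], "dr": [0, 0, 1.0], "jaw": 60},
  {"slide": [330, 78, 9], "dr": [0, 0, 1.2], "jaw": 60},
  {"slide": [385, 90, 10], "dr": [0, 0, 1.4], "jaw": 60},
  {"slide": [437, 102, 11], "dr": [0, 0, 1.54], "jaw": 60},
])

```text
clock: 2.1
position: [436.4, -299.6, 259.9]
ee_rot: [-0.701, 0.713, 0.0, -0.0]
contact_force: [2.0, 0.1, -0.1]
gripper_width: 59.8
grasp_force: 0.0
```

```bash
python3 -c "
from h import *
import cv2
s=arm.read_state();im=optics.get_image('wrist');cv2.imwrite('pics/w1.png',im);plan(435,-300,260)
np.save('s1.npy',s,allow_pickle=True)
cv2.imwrite('pics/w1b.png',cv2.resize(im,(800,600),interpolation=cv2.INTER_CUBIC))"
```

```text
clk 2.15 pos [ 436.2 -304.2  259.3] w 59.9 F [ 3.3 -4.1  0.5] g 0.0
slide [-4.2  1.3 -0.7] dr [ 0.012 -0.012 -0.006]
```

View pics/w1b.png

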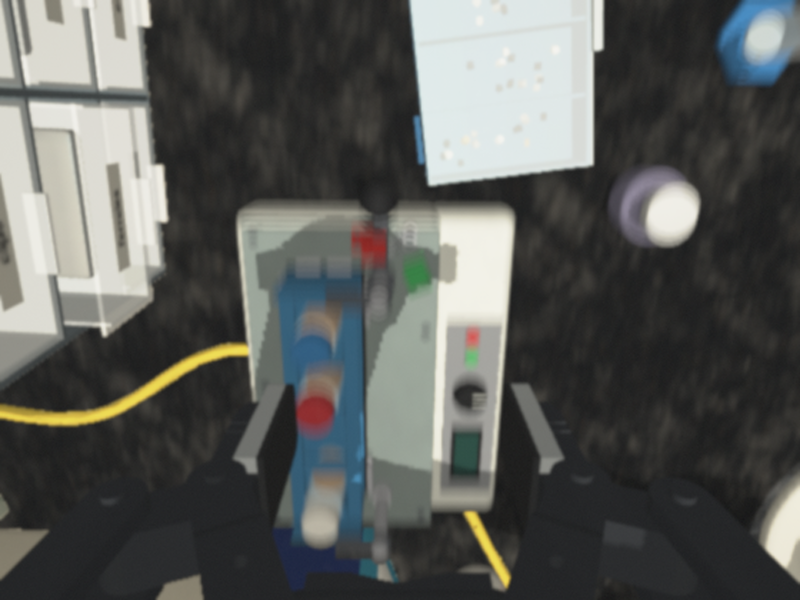

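The wrist view is motion-blurred. The knob is at about (378,193) and the red cap at about (316,410) in the enlarged picture, so I'll retake it now that the arm is still.

```bash
python3 -c "
from h import *
import cv2
for i in range(4): optics.get_image('wrist')
s=arm.read_state();im=optics.get_image('wrist');plan(435,-300,260)
print(s['position'],s['joint_vel'])
import pickle;pickle.dump(s,open('s2.pkl','wb'))
cv2.imwrite('pics/w2b.png',cv2.resize(im,(800,600),interpolation=cv2.INTER_CUBIC))"
```

```text
clk 2.4 pos [ 436.8 -297.2  260.1] w 59.8 F [0.  0.2 0. ] g 0.0
slide [2.8 1.7 0.1] dr [0.004 0.003 0.037]
[ 436.5460269  -297.71807915  259.7560911 ] [ 0.02815548 -0.016504   -0.00359148  0.00044421 -0.00029818 -0.00087926]
```

View pics/w2b.png

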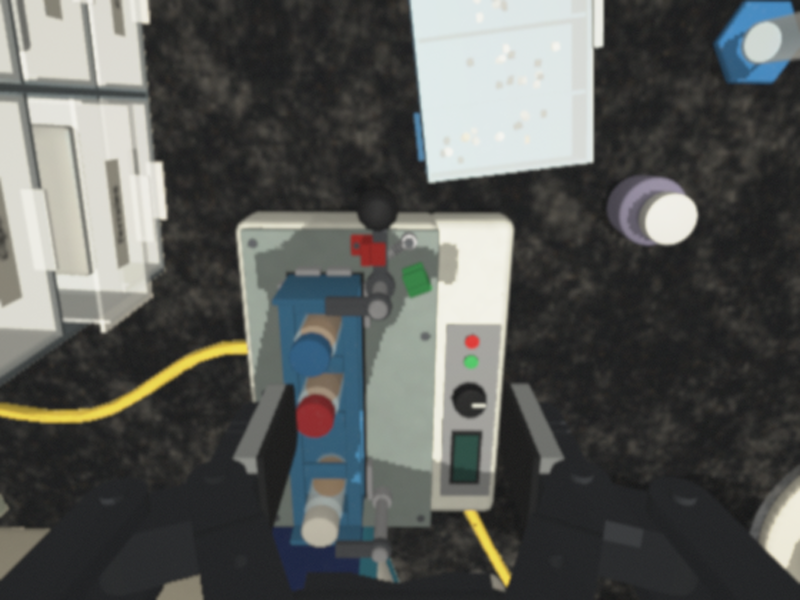

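Now sharp: knob top at (377,211), shaft tops at (379,308) and (379,552), caps at (312,350), (316,416) and (321,530).

```bash
python3 -c "
from h import *
import pickle;s=pickle.load(open('s2.pkl','rb'))
f=.7
L=[(-37,87),(-37,-87),(0,60),(0,-20),(0,-60)];Z=[126,126,133,133,133]
w=[ray('wrist',(f*x,f*y),z,s) for (x,y),z in zip([(379,552),(379,308),(321,530),(316,416),(312,350)],Z)]
a,t,M,r=fit(L,w);print(a,t,r.round(1).tolist())
k=ray('wrist',(f*377,f*211),132,s);print('knob',k,M.T@(k[:2]-t))
for v in[(-37,-142),(-88.3,-106.9)]: print(M@v+t)
print('cab',[ray('wrist',(f*150,f*250),z,s) for z in(0,100)],'jar',ray('wrist',(f*668,f*218),57,s))
x,y=M@(-38,-142)+t
plan(x,y,102,np.degrees(a))
"
```

```text
-0.02852053477555759 [ 486.35701711 -194.38592215] [[0.3, -1.1], [0.5, 2.1], [-0.4, 1.8], [-0.5, -0.5], [0.1, -2.3]]
knob [ 446.67621162 -332.96743201  132.        ] [ -35.71278503 -139.65671551]
[ 445.32269747 -335.27305645]
[ 395.04449536 -298.72442593]
cab [array([ 628.4137703 , -281.57499553,    0.        ]), array([ 580.3979652 , -306.59707663,  100.        ])] jar [ 260.51417372 -311.57601059   57.        ]
clk 2.4 pos [ 436.8 -297.2  260.1] w 59.8 F [0.  0.2 0. ] g 0.0
slide [ 38.   -8.2 158. ] dr [0.004 0.003 0.098]
```

Call:
step_arm([
  {"slide": [17, -6, 20], "dr": [0, 0, 0.05], "jaw": 60},
  {"slide": [34, -12, 45], "dr": [0, 0, 0.05], "jaw": 60},
  {"slide": [34, -12, 75], "dr": [0, 0, 0.05], "jaw": 60},
  {"slide": [34, -12, 105], "dr": [0, 0, 0.05], "jaw": 60},
  {"slide": [34, -12, 130], "dr": [0, 0, 0.05], "jaw": 60},
  {"slide": [34, -12, 150], "dr": [0, 0, 0.05], "jaw": 60},
  {"slide": [34, -12, 161], "dr": [0, 0, 0.05], "jaw": 60},
  {"slide": [34, -12, 161], "dr": [0, 0, 0.05], "jaw": 36},
])

```text
clock: 3.4
position: [448.5, -331.2, 99.1]
ee_rot: [-0.7, 0.714, 0.0, -0.0]
contact_force: [-0.2, -1.5, 0.6]
gripper_width: 42.9
grasp_force: 0.0
```

```bash
python3 -c "
from h import *
import cv2
optics.get_image('wrist');optics.get_image('wrist')
im=optics.get_image('wrist');plan(447,-334,100,-1.35)
cv2.imwrite('pics/w3.png',im)"
```

```text
clk 3.55 pos [ 449.2 -332.   100.4] w 35.9 F [0.4 1.  0.5] g 0.0
slide [2.  2.2 0.4] dr [-0.013 -0.006  0.014]
```

View pics/w3.png

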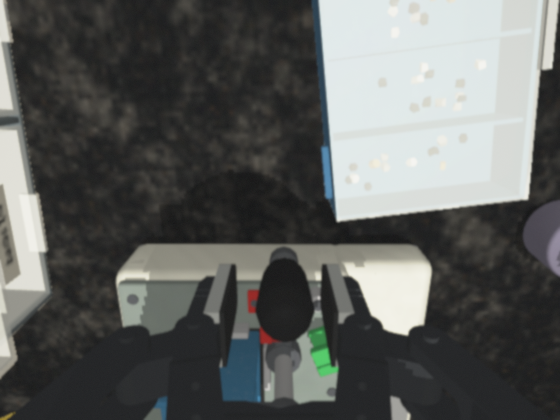

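Call:
step_arm([
  {"slide": [-1, 9, 0], "dr": [0, 0, 0.5], "jaw": 36},
  {"slide": [-3, 19, 0], "dr": [0, 0, 1.2], "jaw": 36},
  {"slide": [-8, 29, 0], "dr": [0, 0, 2], "jaw": 36},
  {"slide": [-14, 38, 0], "dr": [0, 0, 2.8], "jaw": 36},
  {"slide": [-22, 46, 0], "dr": [0, 0, 3.5], "jaw": 36},
  {"slide": [-29, 51, 0], "dr": [0, 0, 4], "jaw": 36},
  {"slide": [-36, 54, 0], "dr": [0, 0, 4.3], "jaw": 36},
  {"slide": [-37, 54, 0], "dr": [0, 0, 4.3], "jaw": 36},
])

```text
clock: 4.55
position: [395.6, -293.7, 100.3]
ee_rot: [-0.457, 0.89, -0.001, 0.001]
contact_force: [0.9, 0.1, 0.5]
gripper_width: 36.1
grasp_force: 0.0
```

```bash
python3 -c "
from h import *
import cv2
optics.get_image('wrist')
im=optics.get_image('wrist');plan(396,-298,200,-1.35)
cv2.imwrite('pics/w4.png',im)"
```

```text
clk 4.65 pos [ 395.8 -294.   100. ] w 36.3 F [ 0.4  0.3 -0.3] g 0.0
slide [   3.1   -2.6 -100. ] dr [-1.200e-02 -1.000e-03 -4.285e+00]
```

View pics/w4.png

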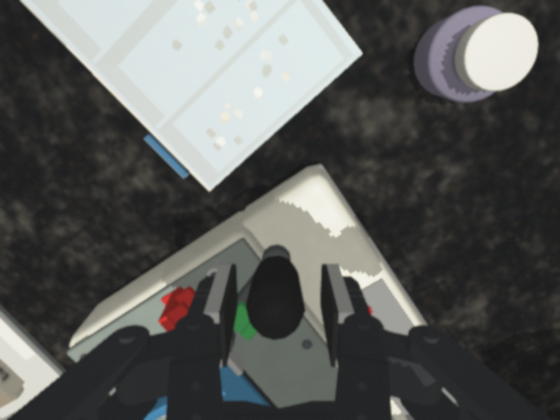

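Call:
step_arm([
  {"slide": [0, 0, -40], "dr": [0, 0, 0], "jaw": 36},
  {"slide": [0, 0, -90], "dr": [0, 0, 0], "jaw": 36},
  {"slide": [0, 0, -120], "dr": [0, 0, -0.8], "jaw": 36},
  {"slide": [-35, -4, -120], "dr": [0, 0, -1.7], "jaw": 85},
  {"slide": [-70, -8, -120], "dr": [0, 0, -2.6], "jaw": 85},
  {"slide": [-105, -12, -120], "dr": [0, 0, -3.4], "jaw": 85},
  {"slide": [-135, -15, -120], "dr": [0, 0, -4.28], "jaw": 85},
  {"slide": [-135, -15, -120], "dr": [0, 0, -4.28], "jaw": 85},
])

```text
clock: 5.65
position: [487.5, -192.0, 219.3]
ee_rot: [-0.699, 0.715, -0.0, 0.0]
contact_force: [0.5, -0.4, -1.2]
gripper_width: 85.5
grasp_force: 0.0
```

```bash
python3 -c "
from h import *
import cv2,pickle
for i in range(4):optics.get_image('wrist')
s=arm.read_state();im=optics.get_image('wrist');plan(487,-193,79,-1.35)
pickle.dump(s,open('s5.pkl','wb'))
cv2.imwrite('pics/w5.png',cv2.resize(im,(800,600),interpolation=cv2.INTER_CUBIC))"
```

```text
clk 5.9 pos [ 485.7 -193.5  219.4] w 85.2 F [0.7 0.1 0.6] g 0.0
slide [ -0.6  -1.3 140.4] dr [ 0.001 -0.    -0.023]
```

View pics/w5.png

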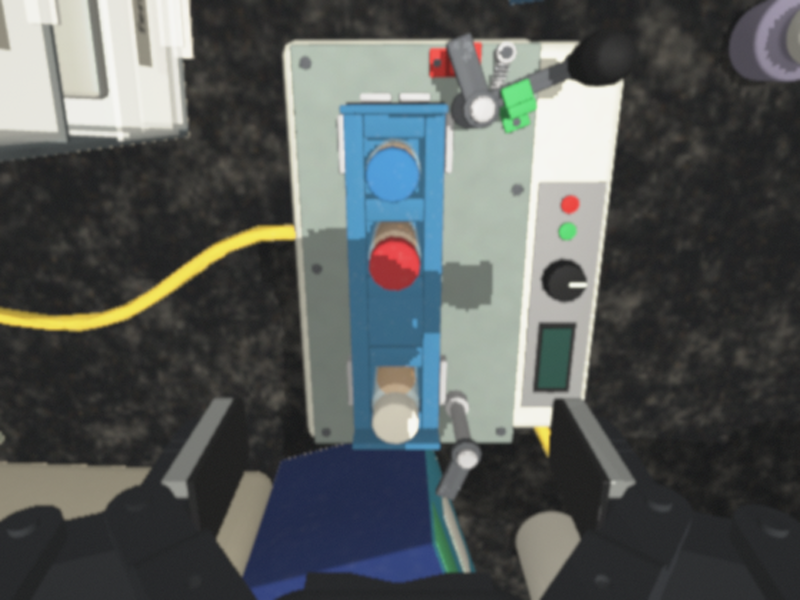

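The lever sits in the green notch and both tongues are swung off the rack. The caps are at (392,172), (395,263) and (396,420), the shaft tops at (481,108) and (467,458).

```bash
python3 -c "
from h import *
import pickle;s=pickle.load(open('s5.pkl','rb'));f=.7
q=lambda p,z:ray('wrist',(f*p[0],f*p[1]),z,s)
w=[q(p,z) for p,z in zip([(467,458),(481,108),(396,420),(395,263),(392,172)],[126,126,133,133,133])]
a,t,M,r=fit([(-37,87),(-37,-87),(0,60),(0,-20),(0,-60)],w);print(a,t,r.round(1).tolist())
e=[q(p,114) for p in[(343,106),(447,106),(353,446),(440,446)]];print(np.round(e,1).tolist(),np.mean(e,0))
# top plate edges near mid-length z=100
print(q((349,320),100),q((441,320),100))
"
```

```text
-0.020014456184436827 [ 487.56774577 -192.34208375] [[-0.0, -0.1], [0.3, 1.6], [-0.3, -0.6], [-0.5, -0.7], [0.5, -0.3]]
[[507.6, -279.4, 114.0], [462.2, -278.1, 114.0], [512.7, -105.3, 114.0], [465.5, -104.0, 114.0]] [ 486.98705991 -191.68255159  114.        ]
[ 512.19199999 -173.24288346  100.        ] [ 463.8165725  -171.93783094  100.        ]
```

Call:
step_arm([
  {"slide": [1, -1, 25], "dr": [0, 0, 0], "jaw": 85},
  {"slide": [1, -1, 50], "dr": [0, 0, 0], "jaw": 85},
  {"slide": [1, -1, 75], "dr": [0, 0, 0], "jaw": 85},
  {"slide": [1, -1, 100], "dr": [0, 0, 0], "jaw": 85},
  {"slide": [1, -1, 120], "dr": [0, 0, 0], "jaw": 85},
  {"slide": [1, -1, 134], "dr": [0, 0, 0], "jaw": 85},
  {"slide": [1, -1, 143], "dr": [0, 0, 0], "jaw": 85},
  {"slide": [1, -1, 143], "dr": [0, 0, 0], "jaw": 85},
])

```text
clock: 6.9
position: [487.0, -194.1, 76.0]
ee_rot: [-0.698, 0.716, 0.0, -0.0]
contact_force: [0.6, -0.2, -0.3]
gripper_width: 84.9
grasp_force: 0.0
```

Call:
step_arm([
  {"slide": [0, 0, 0], "dr": [0, 0, 0], "jaw": 70},
  {"slide": [0, 0, 0], "dr": [0, 0, 0], "jaw": 60},
  {"slide": [0, 0, 0], "dr": [0, 0, 0], "jaw": 54},
  {"slide": [0, 0, 0], "dr": [0, 0, 0], "jaw": 50},
  {"slide": [0, 0, 0], "dr": [0, 0, 0], "jaw": 47},
  {"slide": [0, 0, 0], "dr": [0, 0, 0], "jaw": 40},
  {"slide": [0, 0, 0], "dr": [0, 0, 0], "jaw": 40},
  {"slide": [0, 0, 0], "dr": [0, 0, 0], "jaw": 40},
])

```text
clock: 7.9
position: [487.4, -193.9, 76.9]
ee_rot: [-0.698, 0.716, -0.0, 0.0]
contact_force: [-2.3, 1.5, 5.3]
gripper_width: 46.4
grasp_force: 60.6
```

```bash
python3 -c "
from h import *
plan(487,-193,176,-1.2);print(arm.read_state()['wrist_torque'])"
```

```text
clk 7.9 pos [ 487.4 -193.9   76.9] w 46.4 F [-2.3  1.5  5.3] g 60.612205266952515
slide [ -0.9   0.3 -99.1] dr [-0.004 -0.001 -0.028]
[0.41520985 0.39773298 0.02748931]
```

Call:
step_arm([
  {"slide": [0, 0, -1], "dr": [0, 0, 0], "jaw": 40},
  {"slide": [0, 0, -2], "dr": [0, 0, 0], "jaw": 40},
  {"slide": [0, 0, -4], "dr": [0, 0, 0], "jaw": 40},
  {"slide": [0, 0, -6], "dr": [0, 0, 0], "jaw": 40},
  {"slide": [0, 0, -9], "dr": [0, 0, 0], "jaw": 40},
  {"slide": [0, 0, -12], "dr": [0, 0, 0], "jaw": 40},
  {"slide": [0, 0, -15], "dr": [0, 0, 0], "jaw": 40},
  {"slide": [0, 0, -18], "dr": [0, 0, 0], "jaw": 40},
])

```text
clock: 8.9
position: [487.2, -193.9, 94.6]
ee_rot: [-0.698, 0.716, -0.0, 0.0]
contact_force: [-0.3, 0.5, -2.3]
gripper_width: 46.4
grasp_force: 61.7
```

```bash
python3 -c "
from h import *
import cv2
im=optics.get_image('scene');plan(487,-193,176,-1.2);print(arm.read_state()['wrist_torque'])
cv2.imwrite('pics/s6.png',cv2.resize(im[140:290,235:435],(800,600),interpolation=cv2.INTER_CUBIC))"
```

```text
clk 8.95 pos [ 487.5 -194.    95. ] w 46.6 F [ 1.  -0.6 -2.5] g 61.66360259056091
slide [ -1.    0.4 -81. ] dr [-0.006 -0.001 -0.029]
[-0.01784613 -0.00156501 -0.04712899]
```

View pics/s6.png

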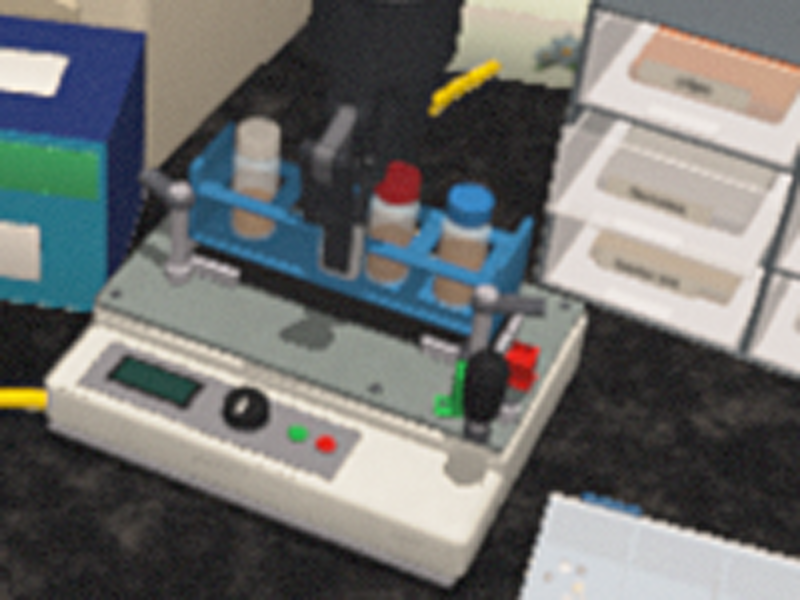

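The rack is off its nest and level, with all three vials in it, and the lever is still in green. The measured load of 2.5 N matches the rack plus vials, so I'll continue lifting.

Call:
step_arm([
  {"slide": [0, 0, -4], "dr": [0, 0, 0], "jaw": 40},
  {"slide": [0, 0, -9], "dr": [0, 0, 0], "jaw": 40},
  {"slide": [0, 0, -14], "dr": [0, 0, 0], "jaw": 40},
  {"slide": [0, 0, -20], "dr": [0, 0, 0], "jaw": 40},
  {"slide": [0, 0, -26], "dr": [0, 0, 0], "jaw": 40},
  {"slide": [0, 0, -32], "dr": [0, 0, 0], "jaw": 40},
  {"slide": [0, 0, -38], "dr": [0, 0, 0], "jaw": 40},
  {"slide": [0, 0, -44], "dr": [0, 0, 0], "jaw": 40},
])

```text
clock: 9.95
position: [487.2, -193.9, 138.7]
ee_rot: [-0.698, 0.716, -0.0, 0.0]
contact_force: [0.0, 0.2, -2.7]
gripper_width: 46.2
grasp_force: 61.7
```

Call:
step_arm([
  {"slide": [0, 0, -6], "dr": [0, 0, 0], "jaw": 40},
  {"slide": [0, 0, -12], "dr": [0, 0, 0], "jaw": 40},
  {"slide": [0, 0, -18], "dr": [0, 0, 0], "jaw": 40},
  {"slide": [0, 0, -24], "dr": [0, 0, 0], "jaw": 40},
  {"slide": [0, 0, -29], "dr": [0, 0, 0], "jaw": 40},
  {"slide": [0, 0, -33], "dr": [0, 0, 0], "jaw": 40},
  {"slide": [0, 0, -36], "dr": [0, 0, 0], "jaw": 40},
  {"slide": [0, 0, -38], "dr": [0, 0, 0], "jaw": 40},
])

```text
clock: 10.95
position: [487.1, -193.9, 176.4]
ee_rot: [-0.698, 0.716, 0.0, -0.0]
contact_force: [0.8, -0.4, -2.7]
gripper_width: 46.2
grasp_force: 61.7
```

Call:
step_arm([
  {"slide": [0, 0, 0], "dr": [0, 0, 0], "jaw": 40},
  {"slide": [0, 0, 0], "dr": [0, 0, 0], "jaw": 40},
  {"slide": [0, 0, 0], "dr": [0, 0, 0], "jaw": 40},
  {"slide": [0, 0, 0], "dr": [0, 0, 0], "jaw": 40},
  {"slide": [0, 0, 0], "dr": [0, 0, 0], "jaw": 40},
  {"slide": [0, 0, 0], "dr": [0, 0, 0], "jaw": 40},
  {"slide": [0, 0, 0], "dr": [0, 0, 0], "jaw": 40},
  {"slide": [0, 0, 0], "dr": [0, 0, 0], "jaw": 40},
])

```text
clock: 11.95
position: [487.2, -193.9, 176.3]
ee_rot: [-0.698, 0.716, 0.0, 0.0]
contact_force: [0.2, -1.2, -2.7]
gripper_width: 46.3
grasp_force: 61.7
```

```bash
python3 -c "
from h import *
import cv2
im=optics.get_image('scene');plan(487,-193,176,-1.2);print(arm.read_state()['wrist_torque'])
cv2.imwrite('pics/s7.png',cv2.resize(im[100:280,195:435],(800,600),interpolation=cv2.INTER_CUBIC))"
```

```text
clk 12.0 pos [ 487.2 -193.9  176.3] w 46.3 F [-0.1 -0.  -1.6] g 61.70538783073425
slide [-0.9  0.2  0.3] dr [ 0.    0.   -0.03]
[-0.00688548  0.01635801  0.01470411]
```

View pics/s7.png

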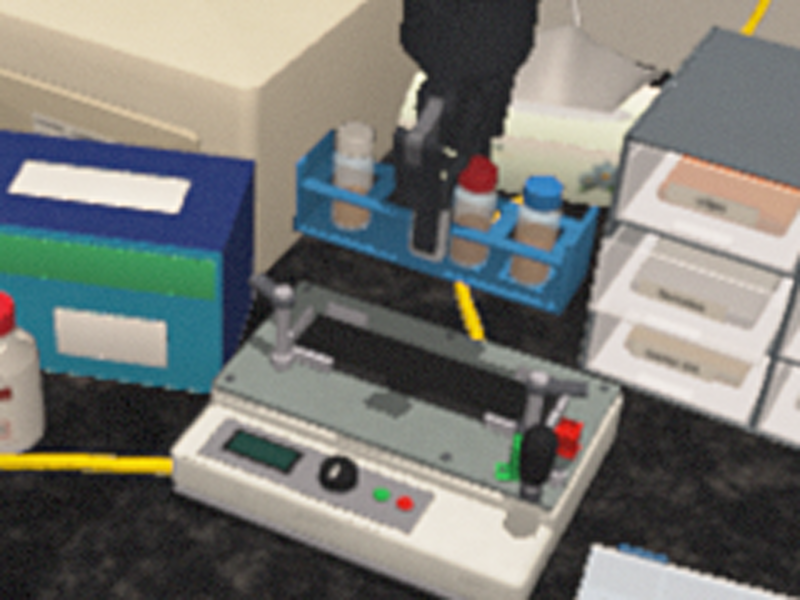

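The rack hangs level about 10 cm up at (445,220) with all three vials, and the lever is in the green notch at (530,455).

```bash
python3 -c "
from bench import arm
print(arm.job_done())"
```

```text
the job is handed in; nothing more can be done
None
```

I threw the lever into the green notch and handed the job in with the rack gripped across its middle, hanging level and still about 10 cm above its nest with all three vials; the arm never went near the bottle or the jar. No verdict was returned.

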